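# Press the lever of a shielded waste box open, push the spent vial in, shut the lid

### The job

The spent vial on the loading sill has to go into the shielded waste box without being picked up. Press the red lever paddle all the way down with your fingertips so that the heavy lid swings up and stays open by itself, push the vial along the sill until it drops into the box, then push the open lid over from behind so that it falls fully shut. Grasp and lift nothing, and leave the green-capped vial, the timer and the tweezers where they are.

Things in the scene. Friction and masses are not known exactly. Their poses are not given: they have to be found in the camera images.
- waste_box: Fixed white box, 150 x 150 mm, rim 150 mm high; origin at the centre of its underside, z up. Its front, with the loading sill, faces its -x; the lid hinge is at the back (+x), the lever runs along its +y side. Inside is an open well, 110 x 110 mm, walls 20 mm thick, floor 70 mm above the underside. A stop bracket stands behind the box, x up to 124 mm, 162 mm high.
- sill (a point): Middle of the steel loading sill's top, level with the rim (150 mm up), in front of the box's front wall. The sill is 93 mm long along the box's x and 60 mm wide; two rails 7 mm high and 33 mm apart between centres guide the vial along the box's +x, over the 20 mm front wall, into the well. This point lies 45 mm before the outside and 65 mm before the inside of that wall.
- lid (a joint): Angle of the heavy grey lid (154 x 154 x 24 mm, about 0.85 kg, yellow label on top, no handle), rad: 0 shut, 1.66 open against its stop, past the upright. Hinge axis along the box's y at x = 83 mm, z = 144 mm of the box. Above about 1.35 it leans back and stays open by itself; below that it falls shut, slowed by a damper in the hinge (1 to 2 s).
- lid_edge (a point): Middle of the lid's free edge (the front edge when shut), half-way through its thickness, 160 mm from the hinge axis. With the lid open it is the top edge, about 300 mm above the worktop, and the lid's outer (labelled) face looks away to the box's +x.
- lever (a joint): Angle of the lever, rad: 0 at rest (long end up), 0.53 with the paddle pressed fully down. Its short end lies under a roller beside the lid's hinge and lifts the lid; the paddle needs 10 to 17 N at first, less later. Pressed to 0.53 it carries the lid past the upright; then lid and lever stay as they are. As the lid falls shut the roller pushes the lever back up to 0.
- lever_paddle (a point): Centre of the top face of the red paddle (44 x 46 mm) on the long end of the lever. The lever's pivot lies 165 mm from it towards the box's +x, so the paddle moves on that arc: about 83 mm down from rest to fully pressed. Nothing is under it.
- vial_center (a point): Centre of the spent vial: red screw cap, 22 mm in diameter, 46 mm high, 20 g, standing upright on the sill between the guide rails. The centre is 23 mm above its underside.
- green_vial_center (a point): Centre of the loose green-capped vial (22 mm in diameter, 46 mm high) standing on the worktop beside the lever. To be left alone.
- timer_top (a point): Centre of the top of the loose white timer, 69 x 69 x 19 mm, on the worktop. To be left alone.
- tweezers_mid (a point): Middle of the loose white tweezers, 124 mm long and 8 mm thick, lying on the worktop in front of the sill. To be left alone.
There are look-alikes about, which are no part of the job. Leave any yellow look-alike of the part that bears vial_center alone.

How it is judged:
By the outcome, as a careful person would: the job done as asked, in the order asked, and still so for the second after the job is handed in, with the robot touching nothing.
It also fails if it takes over 51 s, if anything falls off the work surface, if the arm or the gripper's body presses on something with over 40 N, if the wrist force passes 120 N, or if a joint passes its speed limit or range.

### The arm

A 7-joint arm with a two-finger parallel gripper is mounted at the origin on a cart in front of the work surface, level with it; the furniture and walls round the work are solid. World frame = base frame: x ahead of the robot, y to its left, z up, the work surface at z = 0. Lengths are in m, angles in rad, forces in N, time in s.
With the tool pointing down it reaches from about 0.425 to 0.95 m from the base axis. Payload 4.7 kg.
Tool frame: the origin (TCP) lies midway between the tips of the shut fingers; the grasp point (between the pads) lies 19 mm behind it (manip.grip_point_offset is the distance from the TCP to the grasp point, in m); z points along the fingers, y is the direction in which the jaws open and shut (so a half turn about z gives the same grasp; the last joint's range is limited). The gripper opens to 85 mm and grips with 20 to 120 N. Pads are 22 mm wide; open, the fingers measure 114 mm over their backs; the gripper's body (76 mm by 85 mm) begins 54 mm behind the grasp point. The pads swing forward as they close: fully open they stand 13 mm farther back than shut.
Start: joints at [-1.191, 0.469, -0.049, 1.532, 0.024, 1.141, -0.082], TCP at [0.268, 0.619, 0.231] pointing down, gripper open.
Joint ranges: [-2.59, 2.59], [-0.33, 1.99], [-1.39, 1.29], [0.1, 2.45], [-1.04, 4.18], [0.21, 1.99], [-2.66, 2.66]. Speed limits (rad/s): [2.57, 2.57, 3.14, 3.14, 3.14, 3.14, 3.14].

### API

Orientations are given as a unit quaternion [w, x, y, z].
In Python, from bench import sense, grab_frame, camera_model, order, manip gives the robot as it stands.
- The arm moves only by the shell command python3 -m creep 'ROWS' [FORCE]. ROWS is JSON, a list of rows, each a list of 3 entries, a list of its own where there are three numbers: the finger opening in mm, from 0 to 85.4, then the shift along the tool's x, y, z in mm, then the turn, a rotation vector about the tool's x, y, z in rad. In form: [[grip, [dx, dy, dz], [rx, ry, rz]], ...]. A call has 1 to 10 rows; each row is the pose to reach, as a shift and turn from the pose commanded when the call began, along the tool's axes at that moment; what a row does not reach only later rows make up. A row lasts 1/8 s, in which the tool goes at most 62.5 mm and 10.7 degrees, less where a joint would pass 70% of its speed; a pose out of reach is approached as far as the arm can. A call with a gripper value outside its range is refused whole. The fingers move at their own pace and stop on an object; FORCE is the grip in N (left out, the last holds). Time passes only in rows, so rows that repeat a pose let the fingers close. It gives the time, the measured TCP pose, the force and the opening at its end, in the units of the state.
- sense(): the state, without advancing time (a new reading comes with each control period).
- grab_frame(name): name is "scene" or "top" or "wrist"; returns the picture (480x640x3 uint8, blue, green, red); there is no depth.
- camera_model(name): a dict with "fov_y" (degrees; the focal length in pixels is half the picture's height over the tangent of half this angle, whatever the lens; pixels are square), "cx", "cy" (the principal point, pixels), "view" (4x4, takes a point from world to camera coordinates). Camera axes: x right, y down, z forward; pixel columns grow to the right and rows downward; lengths in m; the calibration is good to about 2 mm. A picture is of the moment at which its call begins: read the wrist's pose just before it. camera_model takes no time and is no camera call; for the wrist camera it gives the pose at the moment of the call.
- order.job_done(): hands the job in, once; it reports no verdict.
The state is a dict: "time_s": time; "joints": joint angles; "joint_velocities": joint speeds; "joint_torque": joint torques, N m; "tool_pos": TCP position; "orientation": TCP orientation; "wrist_force": force on the tool from outside, world axes, zero at the start; "wrist_torque": the same for the moment, N m; "finger_gap": finger opening in m.
Only numpy, scipy, OpenCV 4.12 (cv2) and the standard library are available. Lean on these libraries where they do the work, as an engineer would, in place of code of your own. Each camera call takes 0.05 s, during which the arm holds its last target.

## Working session

There is one attempt and no reset: what is moved stays moved. The work goes in short steps, Python scripts to look and compute and a shell command to move; the robot and the scene stay as the last step left them, time stands still between calls to the robot, and variables do not carry over. Pictures are saved under pics/ and viewed, and the job is handed in when it is done.

```bash
ls; mkdir -p pics
python3 - <<'E'
from bench import sense, grab_frame, camera_model, order, manip
import cv2,numpy as np
np.set_printoptions(precision=4,suppress=True)
for n in ("scene","top","wrist"):
    m=camera_model(n); f=grab_frame(n); cv2.imwrite(f"pics/{n}0.png",f)
    print(n,m)
print(sense()); print(manip.grip_point_offset)
E
```

```text
pics
scene {'fov_y': 48.34656300524661, 'cx': 327.5447553380003, 'cy': 229.76610013333496, 'view': array([[ 0.7669, -0.6414, -0.0229, -0.4483],
       [-0.3002, -0.327 , -0.8961,  0.2802],
       [ 0.5672,  0.6941, -0.4433,  0.6732],
       [ 0.    ,  0.    ,  0.    ,  1.    ]])}
top {'fov_y': 56.21231614434648, 'cx': 317.05690146145974, 'cy': 240.31101743387768, 'view': array([[-0.0134, -0.9996, -0.0248, -0.017 ],
       [-0.9828,  0.0177, -0.184 ,  0.5828],
       [ 0.1844,  0.0219, -0.9826,  0.8579],
       [ 0.    ,  0.    ,  0.    ,  1.    ]])}
wrist {'fov_y': 62.189122423475936, 'cx': 318.4163914813472, 'cy': 237.72383433928294, 'view': array([[ 0.3969,  0.9179, -0.0015, -0.6747],
       [ 0.8847, -0.3821,  0.2671, -0.0349],
       [ 0.2446, -0.1073, -0.9637,  0.3801],
       [ 0.    ,  0.    ,  0.    ,  1.    ]])}
{'time_s': 0.15, 'joints': array([-1.1909,  0.4692, -0.0485,  1.5334,  0.0241,  1.141 , -0.0823]), 'joint_velocities': array([ 0.0005, -0.002 , -0.0004, -0.0027, -0.0004,  0.0015,  0.001 ]), 'joint_torque': array([  0.0012, -51.0768,  -0.0463, -23.798 ,   0.0108,   0.0054,
        -0.    ]), 'tool_pos': array([0.2682, 0.619 , 0.2305]), 'orientation': array([-0.0001,  0.203 ,  0.9792, -0.0007]), 'wrist_force': array([ 0.097 , -0.1202,  0.1834]), 'wrist_torque': array([ 0.0295, -0.0512, -0.0262]), 'finger_gap': 0.08531792238859096}
0.0187
```

View pics/scene0.png

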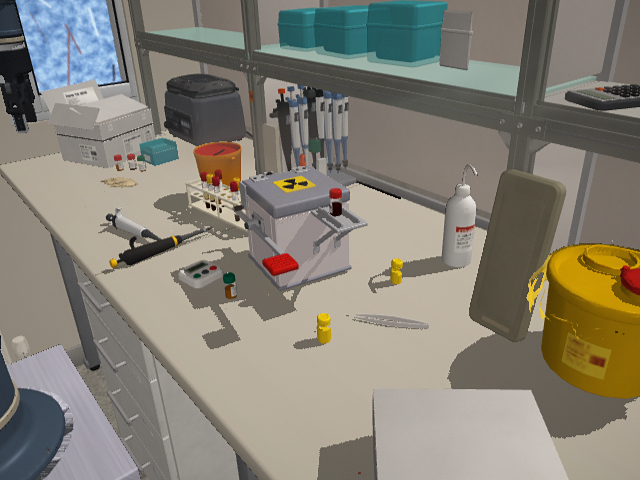

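View pics/top0.png

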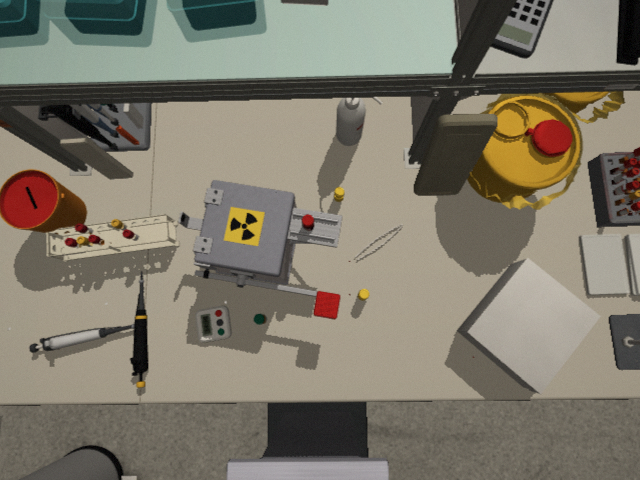

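View pics/wrist0.png

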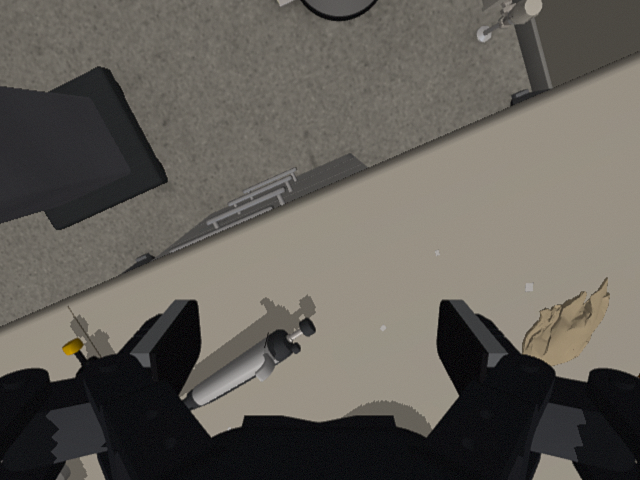

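The top view (640x480) shows the box at about (245,228), its lid shut, with the sill to the right. What could be taken for the spent vial:
- red cap on the sill at (308,221)
- yellow look-alikes at (339,194) and (363,294)
- red-capped vials in the rack at (80,230) and by the carton (scene 118,160)
- green cap at (260,319)

What could be taken for the paddle: the red square at (327,305), the red bin lid at (550,137), and the red sharps-bin lid at (35,195). I choose the vial at (308,221) and the paddle at (327,305), and will check both in a close crop.

```bash
cat > h.py <<'E'
import cv2,numpy as np
from bench import sense, grab_frame, camera_model
np.set_printoptions(precision=4,suppress=True)
def ray(n,u,v,m=None):
    m=m or camera_model(n); f=240/np.tan(np.radians(m['fov_y']/2)); V=m['view']; R=V[:3,:3];t=V[:3,3]
    c=-R.T@t; d=R.T@np.array([(u-m['cx'])/f,(v-m['cy'])/f,1]); return c,d/np.linalg.norm(d)
def onz(n,u,v,z,m=None):
    c,d=ray(n,u,v,m); return c+d*(z-c[2])/d[2]
def tri(r1,r2):
    (a,d),(b,e)=r1,r2
    s=np.linalg.lstsq(np.c_[d,-e],b-a,rcond=None)[0]
    p,q=a+d*s[0],b+e*s[1]; return (p+q)/2,np.linalg.norm(p-q)
def proj(n,p,m=None):
    m=m or camera_model(n); f=240/np.tan(np.radians(m['fov_y']/2)); q=m['view'][:3,:3]@p+m['view'][:3,3]
    return np.array([m['cx']+f*q[0]/q[2],m['cy']+f*q[1]/q[2]])
def blobs(img,lo,hi,roi,mn=20):
    x0,y0,x1,y1=roi; h=cv2.cvtColor(img,cv2.COLOR_BGR2HSV)[y0:y1,x0:x1]
    mk=cv2.inRange(h,lo,hi)
    if lo[0]==0: mk|=cv2.inRange(h,(172,lo[1],lo[2]),(180,255,255))
    n,l,s,c=cv2.connectedComponentsWithStats(mk)
    return [(c[i]+[x0,y0],s[i]+np.array([x0,y0,0,0,0])) for i in range(1,n) if s[i,4]>=mn]
E
python3 - <<'E'
from h import *
T=cv2.imread('pics/top0.png');S=cv2.imread('pics/scene0.png')
print('top red',blobs(T,(0,150,60),(8,255,255),(285,200,350,330)))
print('scene red',blobs(S,(0,150,60),(8,255,255),(250,180,350,290)))
a=cv2.resize(T[170:350,170:410],None,fx=3.2,fy=3.2,interpolation=cv2.INTER_CUBIC)
cv2.imwrite('pics/topc.png',a)
a=cv2.resize(S[160:350,190:440],None,fx=3.1,fy=3.1,interpolation=cv2.INTER_CUBIC)
cv2.imwrite('pics/scenec.png',a)
E
```

```text
top red [(array([307.4476, 219.981 ]), array([302, 215,  12,  11, 105])), (array([326.4291, 304.5342]), array([314, 291,  26,  28, 571]))]
scene red [(array([335.4112, 193.215 ]), array([330, 189,  12,  10, 107])), (array([279.8767, 263.797 ]), array([262, 253,  36,  23, 527]))]
```

View pics/topc.png

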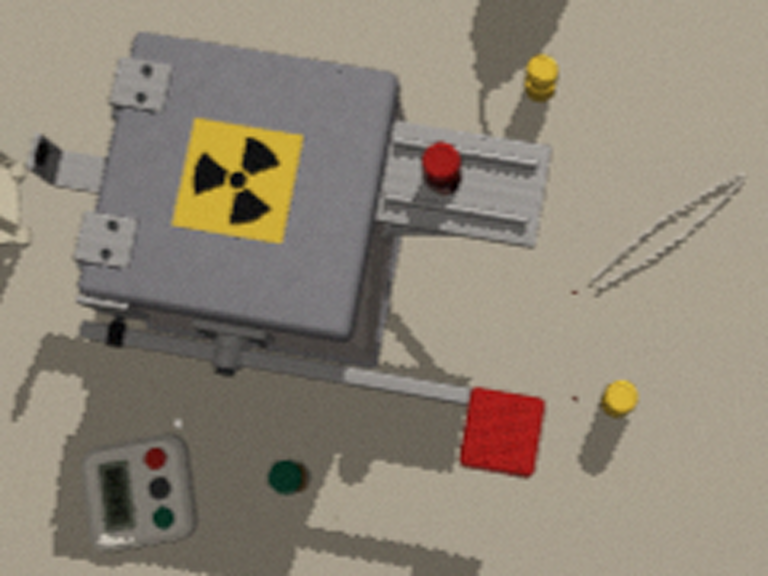

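View pics/scenec.png

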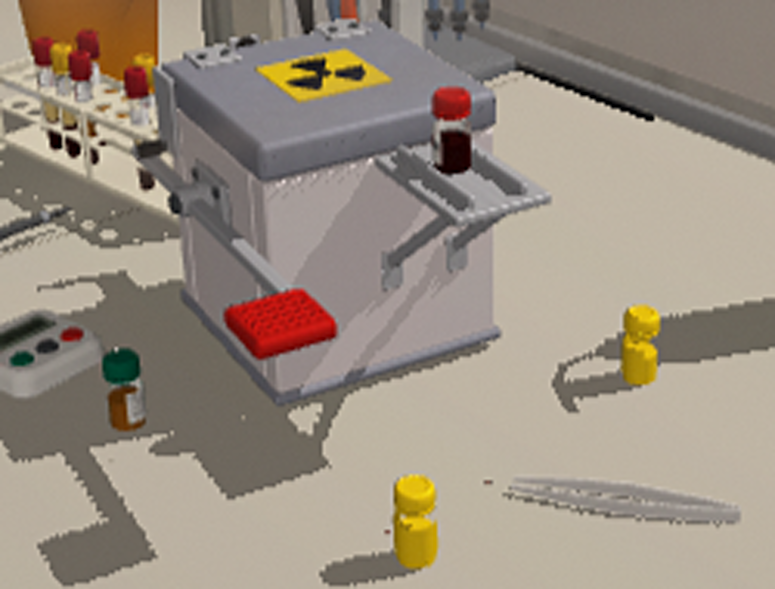

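The crops confirm it: the red-capped vial stands between the sill's rails (full-frame top 307,220), and the red paddle sits on the lever's end (326,304).

Run:
```python
from h import *
p=lambda x,y:(170+x/3.2,170+y/3.2)
C=[onz('top',*p(*q),.174) for q in [(135,33),(400,72),(352,337),(77,297)]]
print(np.array(C)); 
for i in range(4):
    e=C[(i+1)%4]-C[i]; print(np.linalg.norm(e),np.degrees(np.arctan2(e[1],e[0])))
print('lid c',np.mean(C,0), 'label',onz('top',*p(238,181),.174))
pd,g=tri(ray('top',326.5,304.7),ray('scene',279.9,262)); print('paddle tri',pd,g)
# vial cap top at z=.150+.046
T=cv2.imread('pics/top0.png')
print('cap',onz('top',307.4,219.4,.190),tri(ray('top',307.4,219.9),ray('scene',335.4,193.6)))
print('sill end corners',[onz('top',*p(*q),.150) for q in [(551,147),(533,247)]])
print('rails',[onz('top',*p(*q),.157) for q in [(394,144),(538,163),(386,207),(530,225)]])
for n,q,z in [('green',(287,477),.046),('timer',(145,492),.019),('tweez1',(590,290),.006),('tweez2',(743,178),.006),('y1',(541,70),.046),('y2',(620,396),.046)]: print(n,onz('top',*p(*q),z))
print('brk',onz('top',*p(45,155),.162))
# paddle edge direction
P=[onz('top',*p(*q),pd[2]) for q in [(472,388),(545,400),(533,476),(461,464)]]
print(np.array(P),np.mean(P,0))
```

```text
[[0.674  0.1599 0.174 ]
 [0.6479 0.0096 0.174 ]
 [0.4993 0.0363 0.174 ]
 [0.5237 0.1873 0.174 ]]
0.1524883372494337 -99.84336539692899
0.15102314613827447 169.812288027499
0.15295130732484538 80.82205485246523
0.15280277570319634 -10.35343630584369
lid c [0.5862 0.0983 0.174 ] label [0.587  0.0998 0.174 ]
paddle tri [ 0.4511 -0.0441  0.1206] 0.0029716439065349816
cap [ 0.5941 -0.0129  0.19  ] (array([ 0.5949, -0.0135,  0.1873]), np.float64(0.002422768392768912))
sill end corners [array([ 0.6089, -0.0748,  0.15  ]), array([ 0.5511, -0.0633,  0.15  ])]
rails [array([0.6106, 0.0144, 0.157 ]), array([ 0.598, -0.067,  0.157]), array([0.5742, 0.0191, 0.157 ]), array([ 0.5625, -0.0617,  0.157 ])]
green [0.4267 0.0902 0.046 ]
timer [0.4188 0.1854 0.019 ]
tweez1 [ 0.5463 -0.1034  0.006 ]
tweez2 [ 0.6201 -0.2077  0.006 ]
y1 [ 0.6859 -0.0733  0.046 ]
y2 [ 0.4736 -0.1178  0.046 ]
brk [0.6069 0.2122 0.162 ]
[[ 0.4746 -0.0272  0.1206]
 [ 0.4671 -0.0689  0.1206]
 [ 0.4243 -0.0611  0.1206]
 [ 0.4316 -0.0203  0.1206]] [ 0.4494 -0.0444  0.1206]
```

```bash
cat >> h.py <<'E'
from scipy.spatial.transform import Rotation as Ro
YAW=np.radians(80.1); B0=np.array([.5865,.099,0])
bx=np.array([np.cos(YAW),np.sin(YAW),0]); by=np.array([-bx[1],bx[0],0]); bz=np.array([0,0,1.])
RB=np.c_[bx,by,bz]
RT=np.c_[bx,-by,-bz]   # tool x along box x, pointing down
def w(b): return B0+RB@np.array(b)
def tobox(p): return RB.T@(np.asarray(p)-B0)
def plan(targets,s=None):
    s=s or sense(); q=s['orientation']; R=Ro.from_quat([q[1],q[2],q[3],q[0]]).as_matrix()
    for t,Rt in targets:
        print('shift mm',(R.T@(w(t)-s['tool_pos'])*1000).round(1),'turn',Ro.from_matrix(R.T@Rt).as_rotvec().round(3))
def st():
    s=sense(); q=s['orientation']; R=Ro.from_quat([q[1],q[2],q[3],q[0]]).as_matrix()
    print('t',s['time_s'],'box mm',(tobox(s['tool_pos'])*1000).round(1),'F',s['wrist_force'].round(1),'tilt/yawerr',Ro.from_matrix(R.T@RT).as_rotvec().round(3),'gap',round(s['finger_gap'],4)); return s
E
python3 - <<'E'
from h import *
print(tobox([.45,-.0443,.12]),tobox([.5945,-.0133,.188]),tobox([.58,-.069,.15]),tobox([.5863,-.0238,.157]))
st()
plan([(tobox([.44,.22,.24]),RT),((-.163,.109,.17),RT)])
for z in (.3,.4,.5,.6): print(z,onz('top',250,95,z),onz('scene',400,90,z),onz('scene',250,60,z))
E
```

```text
[-0.1646  0.1098  0.12  ] [-0.1093 -0.0272  0.188 ] [-0.1666 -0.0225  0.15  ] [-0.121  -0.0209  0.157 ]
t 0.15 box mm [457.5 403.  230.5] F [ 0.1 -0.1  0.2] tilt/yawerr [-0.001  0.001  1.335] gap 0.0853
shift mm [-316.3 -297.8   -9. ] turn [-0.001  0.001  1.335]
shift mm [-430.9 -534.5   61.3] turn [-0.001  0.001  1.335]
0.3 [0.7706 0.0707 0.3   ] [0.8912 0.1178 0.3   ] [0.8943 0.7076 0.3   ]
0.4 [0.7158 0.0528 0.4   ] [ 0.5379 -0.2086  0.4   ] [0.5397 0.1347 0.4   ]
0.5 [0.661  0.0348 0.5   ] [ 0.1847 -0.535   0.5   ] [ 0.1852 -0.4383  0.5   ]
0.6 [0.6061 0.0168 0.6   ] [-0.1686 -0.8615  0.6   ] [-0.1694 -1.0113  0.6   ]
```

```bash
python3 -m creep '[[85,[-40,-37,-1],[0,0,0.167]],[60,[-80,-75,-2],[0,0,0.334]],[40,[-119,-112,-3],[0,0,0.5]],[20,[-158,-149,-5],[0,0,0.668]],[0,[-198,-186,-6],[0,0,0.835]],[0,[-237,-223,-7],[0,0,1.0]],[0,[-277,-260,-8],[0,0,1.168]],[0,[-316,-298,-9],[0,0,1.335]],[0,[-335,-345,-5],[0,0,1.335]],[0,[-354,-385,0],[0,0,1.335]]]' 30; python3 -c "
from h import *
st();plan([((-.163,.109,.150),RT)])"
```

```text
time_s: 1.4
tool_pos: [0.4399, 0.1234, 0.2312]
orientation: [-0.0, 0.766, 0.643, 0.0]
wrist_force: [-0.3, -0.0, 0.4]
finger_gap: 0.0002
t 1.4 box mm [ -1.2 148.6 231.2] F [-0.3 -0.   0.4] tilt/yawerr [-0.    -0.    -0.001] gap 0.0002
shift mm [-161.8   39.8   81.1] turn [-0.    -0.    -0.001]
```

```bash
python3 -m creep '[[0,[-50,10,5],[0,0,0]],[0,[-100,25,20],[0,0,0]],[0,[-150,38,45],[0,0,0]],[0,[-162,40,70],[0,0,0]],[0,[-162,40,81],[0,0,0]],[0,[-162,40,81],[0,0,0]]]'; python3 -c "
from h import *
st()
for n in ('scene','top'):
    cv2.imwrite('pics/%s1.png'%n,grab_frame(n))
a=cv2.imread('pics/scene1.png')[130:350,190:400];b=cv2.imread('pics/top1.png')[170:390,170:380]
cv2.imwrite('pics/c1.png',cv2.resize(np.hstack([a,b]),None,fx=1.9,fy=1.9))
"
```

```text
time_s: 2.15
tool_pos: [0.4513, -0.0401, 0.1498]
orientation: [-0.001, 0.765, 0.644, -0.001]
wrist_force: [0.3, 0.0, 0.6]
finger_gap: -0.0001
t 2.15 box mm [-160.3  109.3  149.8] F [0.3 0.  0.6] tilt/yawerr [-0.002  0.     0.001] gap -0.0001
```

View pics/c1.png

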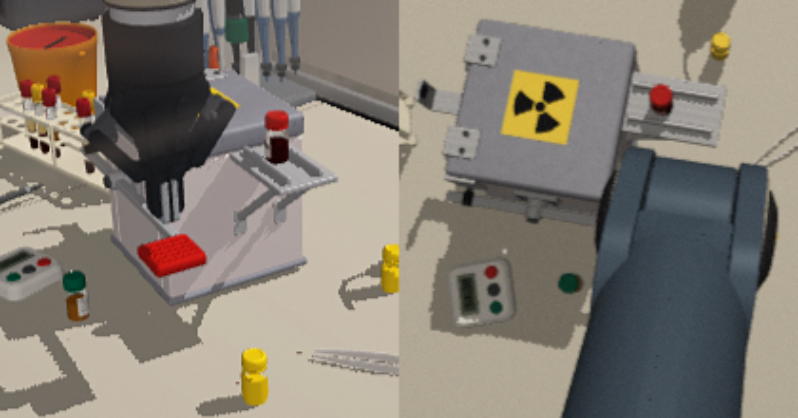

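The left half shows the shut fingertips right above the red paddle (about 172,250 in the crop). I'll press along the arc.

```bash
python3 -m creep '[[0,[0,0,15],[0,0,0]],[0,[0,0,27],[0,0,0]],[0,[0,0,36],[0,0,0]],[0,[0,0,45],[0,0,0]],[0,[1,0,54],[0,0,0]],[0,[2,0,62],[0,0,0]],[0,[4,0,70],[0,0,0]],[0,[7,0,78],[0,0,0]],[0,[10,0,86],[0,0,0]],[0,[13,0,93],[0,0,0]]]'; python3 -c "
from h import *
st()
for n in ('scene','top'):
    cv2.imwrite('pics/%s2.png'%n,grab_frame(n))
a=cv2.imread('pics/scene2.png')[130:350,190:400];b=cv2.imread('pics/top2.png')[170:390,170:380]
cv2.imwrite('pics/c2.png',cv2.resize(np.hstack([a,b]),None,fx=1.9,fy=1.9))
"
```

```text
time_s: 3.5
tool_pos: [0.4538, -0.0295, 0.0574]
orientation: [0.0, 0.766, 0.643, -0.0]
wrist_force: [-4.3, -4.2, 15.6]
finger_gap: 0.0003
t 3.5 box mm [-149.4  108.6   57.4] F [-4.3 -4.2 15.6] tilt/yawerr [-0.     0.001 -0.001] gap 0.0003
```

View pics/c2.png

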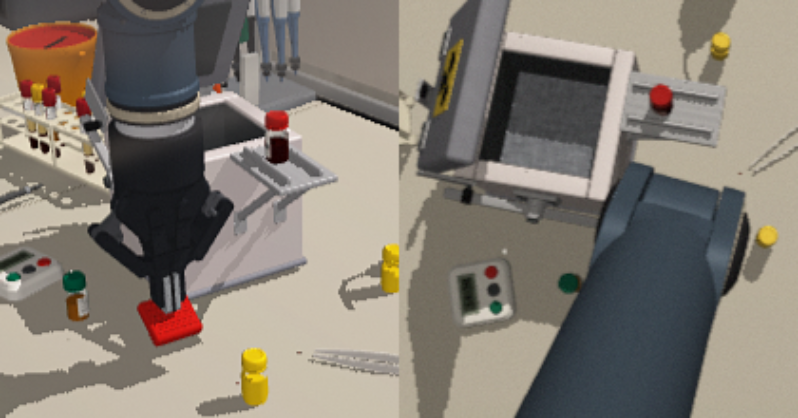

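The lid is nearly upright; the paddle is well down at crop (170,320). I'll keep going to the stop.

```bash
python3 -m creep '[[0,[2,0,4],[0,0,0]],[0,[4,0,8],[0,0,0]],[0,[6,0,11],[0,0,0]],[0,[7,0,14],[0,0,0]],[0,[7,0,14],[0,0,0]],[0,[7,0,14],[0,0,0]]]'; python3 -c "
from h import *
st()
for n in ('scene','top'):
    cv2.imwrite('pics/%s3.png'%n,grab_frame(n))
a=cv2.imread('pics/scene3.png')[130:350,190:400];b=cv2.imread('pics/top3.png')[170:390,170:380]
cv2.imwrite('pics/c3.png',cv2.resize(np.hstack([a,b]),None,fx=1.9,fy=1.9))
"
```

```text
time_s: 4.35
tool_pos: [0.455, -0.024, 0.045]
orientation: [0.0, 0.766, 0.642, -0.0]
wrist_force: [-6.9, -7.3, 28.3]
finger_gap: 0.0001
t 4.35 box mm [-143.7  108.4   45. ] F [-6.9 -7.3 28.3] tilt/yawerr [ 0.     0.001 -0.003] gap 0.0001
```

View pics/c3.png

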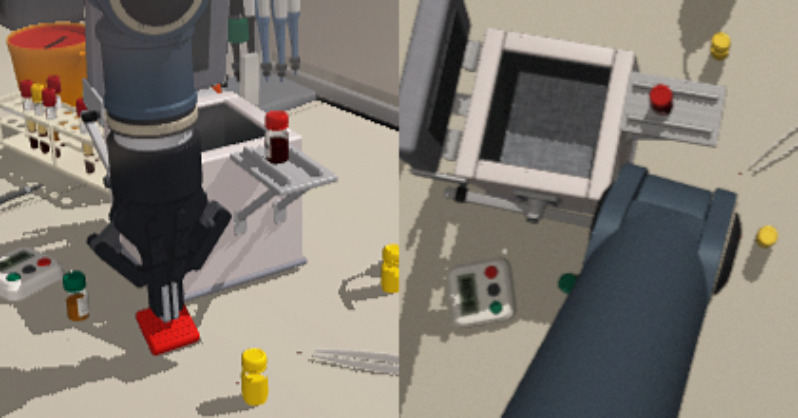

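Force climbs to 28 N at z=45 mm, where the stop was predicted, and the lid leans back in the top view. I'll lift off, check that it stays, and go behind the vial.

```bash
python3 -m creep '[[0,[-2,0,-12],[0,0,0]],[0,[-4,0,-50],[0,0,0]],[0,[-4,0,-105],[0,0,0]],[0,[-4,0,-155],[0,0,0]],[0,[-4,40,-172],[0,0,0]],[0,[-4,90,-172],[0,0,0]],[0,[-4,132,-172],[0,0,0]],[0,[-4,132,-172],[0,0,0]]]'; python3 -c "
from h import *
st(); plan([((-.147,-.024,.210),RT),((-.147,-.024,.162),RT)])
for n in ('scene','top'):
    cv2.imwrite('pics/%s4.png'%n,grab_frame(n))
a=cv2.imread('pics/scene4.png')[130:350,190:400];b=cv2.imread('pics/top4.png')[170:390,170:380]
cv2.imwrite('pics/c4.png',cv2.resize(np.hstack([a,b]),None,fx=1.9,fy=1.9))
"
```

```text
time_s: 5.45
tool_pos: [0.5864, -0.0476, 0.214]
orientation: [0.0, 0.765, 0.644, -0.001]
wrist_force: [-1.0, -0.3, -0.2]
finger_gap: -0.0002
t 5.45 box mm [-144.5  -25.1  214. ] F [-1.  -0.3 -0.2] tilt/yawerr [-0.     0.001  0.001] gap -0.0002
shift mm [-2.5 -1.1  4. ] turn [-0.     0.001  0.001]
shift mm [-2.4 -1.1 52. ] turn [-0.     0.001  0.001]
```

View pics/c4.png

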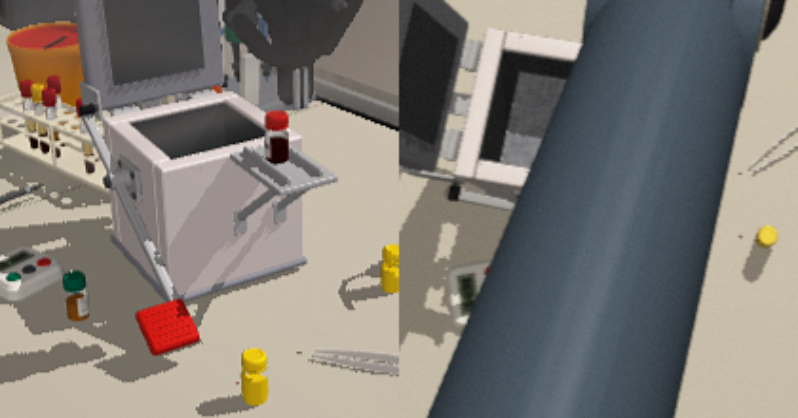

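The lid and lever stay put, and the gripper is above the sill's outer end. I'll lower behind the vial.

```bash
python3 -m creep '[[0,[-3,0,15],[0,0,0]],[0,[-3,0,32],[0,0,0]],[0,[-3,0,46],[0,0,0]],[0,[-3,0,52],[0,0,0]],[0,[-3,0,52],[0,0,0]]]'; python3 -c "
from h import *
st(); 
for n in ('scene','wrist'):
    cv2.imwrite('pics/%s5.png'%n,grab_frame(n))
a=cv2.imread('pics/scene5.png')[130:330,240:440]
cv2.imwrite('pics/c5.png',cv2.resize(np.hstack([cv2.resize(a,(480,480),interpolation=cv2.INTER_CUBIC),cv2.imread('pics/wrist5.png')]),None,fx=.7,fy=.7))
"
```

```text
time_s: 6.18
tool_pos: [0.5836, -0.0509, 0.1627]
orientation: [-0.0, 0.766, 0.643, -0.0]
wrist_force: [1.0, -0.0, 0.6]
finger_gap: -0.0
t 6.175 box mm [-148.2  -22.9  162.7] F [ 1.  -0.   0.6] tilt/yawerr [-0.001  0.    -0.   ] gap -0.0
```

View pics/c5.png

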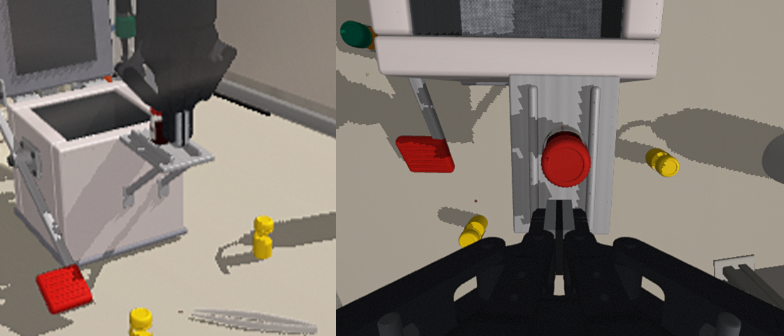

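The wrist view shows the fingers centred between the rails (about 560) with the red cap ahead at (566,158). Now I'll push slowly.

```bash
python3 -m creep '[[0,[8,-1,0],[0,0,0]],[0,[16,-1,0],[0,0,0]],[0,[24,-1,0],[0,0,0]],[0,[32,-1,0],[0,0,0]],[0,[40,-1,0],[0,0,0]],[0,[48,-1,0],[0,0,0]],[0,[56,-1,0],[0,0,0]],[0,[64,-1,0],[0,0,0]],[0,[70,-1,0],[0,0,0]],[0,[70,-1,0],[0,0,0]]]'; python3 -c "
from h import *
st(); 
for n in ('scene','wrist'):
    cv2.imwrite('pics/%s6.png'%n,grab_frame(n))
a=cv2.imread('pics/scene6.png')[130:330,240:440]
cv2.imwrite('pics/c6.png',cv2.resize(np.hstack([cv2.resize(a,(480,480),interpolation=cv2.INTER_CUBIC),cv2.imread('pics/wrist6.png')]),None,fx=.7,fy=.7))
"
```

```text
time_s: 7.52
tool_pos: [0.595, 0.0189, 0.1631]
orientation: [-0.0, 0.765, 0.644, 0.0]
wrist_force: [0.2, 0.8, 0.4]
finger_gap: 0.0001
t 7.525 box mm [-77.4 -22.1 163.1] F [0.2 0.8 0.4] tilt/yawerr [-0.    -0.     0.001] gap 0.0001
```

View pics/c6.png

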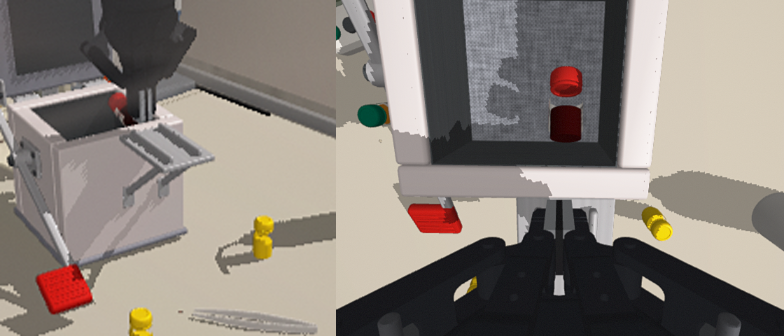

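The vial has gone over the wall and is seen tipped, base at (566,125) and cap at (566,80) in the wrist view. I'll wait and look again to see whether it is on the floor.

```bash
python3 -m creep '[[0,[8,0,0],[0,0,0]],[0,[16,0,0],[0,0,0]],[0,[22,0,0],[0,0,0]],[0,[22,0,0],[0,0,0]]]'; python3 -c "
from h import *
st(); 
for n in ('scene','wrist'):
    cv2.imwrite('pics/%s7.png'%n,grab_frame(n))
a=cv2.imread('pics/scene7.png')[130:330,240:440]
cv2.imwrite('pics/c7.png',cv2.resize(np.hstack([cv2.resize(a,(480,480),interpolation=cv2.INTER_CUBIC),cv2.imread('pics/wrist7.png')]),None,fx=.7,fy=.7))
"
```

```text
time_s: 8.12
tool_pos: [0.5988, 0.0408, 0.1632]
orientation: [-0.0, 0.765, 0.644, 0.0]
wrist_force: [0.1, 0.6, 0.7]
finger_gap: -0.0003
t 8.125 box mm [-55.2 -22.1 163.2] F [0.1 0.6 0.7] tilt/yawerr [-0.    -0.     0.001] gap -0.0003
```

View pics/c7.png

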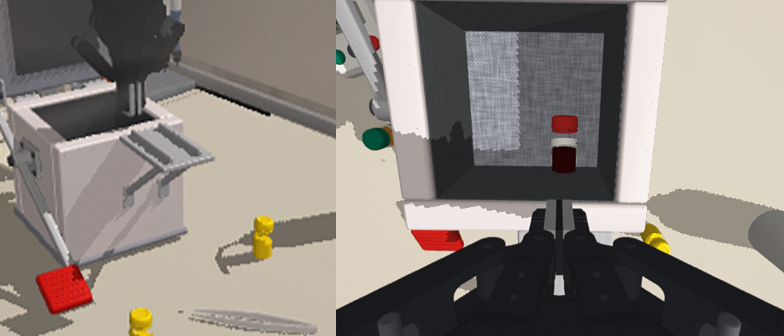

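The vial lies on the well floor (wrist 565,145). Next: rise, cross over the open lid, and look before lowering behind it.

```bash
python3 -m creep '[[0,[-5,0,-50],[0,0,0]],[0,[-10,0,-105],[0,0,0]],[0,[-10,0,-160],[0,0,0]],[0,[-5,-5,-200],[0,0,0]],[0,[45,-10,-202],[0,0,0]],[0,[100,-15,-202],[0,0,0]],[0,[155,-22,-202],[0,0,0]],[0,[210,-22,-202],[0,0,0]],[0,[245,-22,-202],[0,0,0]],[0,[245,-22,-202],[0,0,0]]]'; python3 -c "
from h import *
st(); plan([((.190,0,.265),RT)])
for n in ('scene','top','wrist'):
    cv2.imwrite('pics/%s8.png'%n,grab_frame(n))
f=lambda n:cv2.imread('pics/%s8.png'%n)
cv2.imwrite('pics/c8.png',cv2.resize(np.hstack([f('scene')[0:320,100:420],f('top')[80:400,60:380]]),None,fx=1.25,fy=1.25))
"
```

```text
time_s: 9.48
tool_pos: [0.6185, 0.2889, 0.3638]
orientation: [-0.001, 0.764, 0.645, -0.001]
wrist_force: [0.3, -0.1, -0.4]
finger_gap: -0.0001
t 9.475 box mm [192.5   1.2 363.8] F [ 0.3 -0.1 -0.4] tilt/yawerr [-0.002  0.     0.005] gap -0.0001
shift mm [-2.5  1.3 98.8] turn [-0.002  0.     0.005]
```

View pics/c8.png

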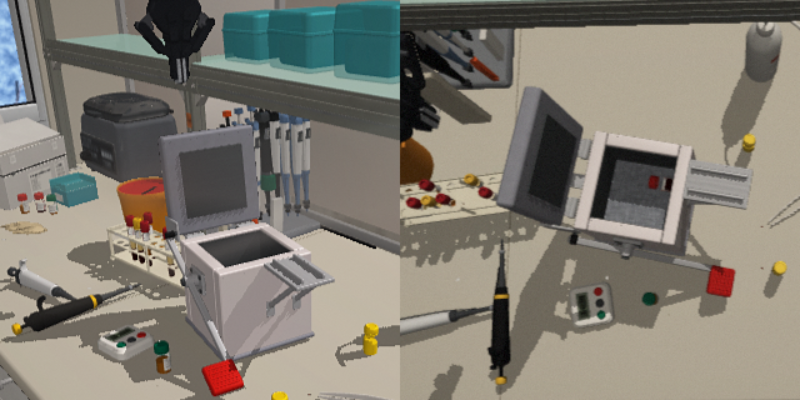

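View pics/wrist8.png

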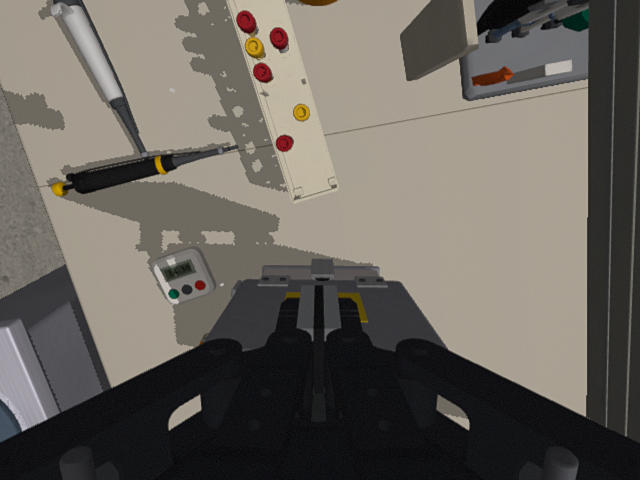

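The lid stands open with the vial in the well; the gripper hangs behind the lid's labelled face with clear space below. I'll lower to z≈0.265 and push over.

```bash
python3 -m creep '[[0,[0,0,25],[0,0,0]],[0,[0,0,55],[0,0,0]],[0,[0,0,85],[0,0,0]],[0,[0,0,99],[0,0,0]],[0,[-10,0,99],[0,0,0]],[0,[-20,0,99],[0,0,0]],[0,[-30,0,99],[0,0,0]],[0,[-40,0,99],[0,0,0]],[0,[-50,0,99],[0,0,0]]]'; python3 -c "
from h import *
st()
for n in ('scene','top'):
    cv2.imwrite('pics/%s9.png'%n,grab_frame(n))
f=lambda n:cv2.imread('pics/%s9.png'%n)
cv2.imwrite('pics/c9.png',cv2.resize(np.hstack([f('scene')[0:320,100:420],f('top')[80:400,60:380]]),None,fx=1.25,fy=1.25))
"
```

```text
time_s: 10.75
tool_pos: [0.6107, 0.2352, 0.2668]
orientation: [-0.0, 0.766, 0.643, 0.001]
wrist_force: [-0.1, 1.2, 1.5]
finger_gap: 0.0001
t 10.75 box mm [138.3  -0.4 266.8] F [-0.1  1.2  1.5] tilt/yawerr [ 0.001 -0.001 -0.   ] gap 0.0001
```

View pics/c9.png

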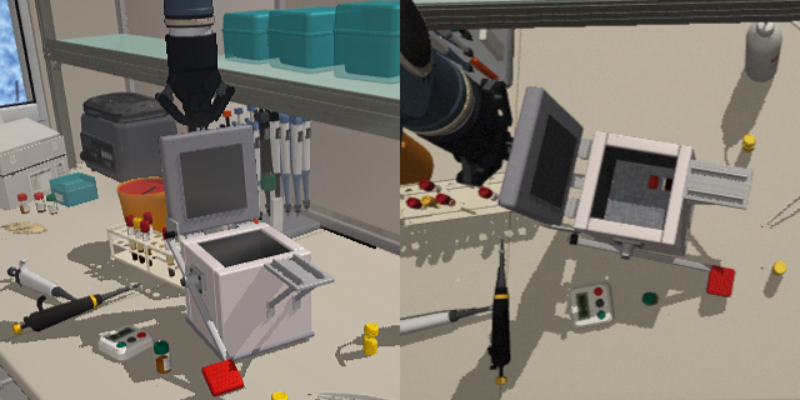

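```bash
python3 -m creep '[[0,[-7,0,0],[0,0,0]],[0,[-14,0,0],[0,0,0]],[0,[-21,0,0],[0,0,0]],[0,[-28,0,0],[0,0,0]],[0,[-35,0,0],[0,0,0]],[0,[-42,0,0],[0,0,0]],[0,[-49,0,0],[0,0,0]],[0,[-56,0,0],[0,0,0]]]'; python3 -c "
from h import *
st()
for n in ('scene','top'):
    cv2.imwrite('pics/%sa.png'%n,grab_frame(n))
f=lambda n:cv2.imread('pics/%sa.png'%n)
cv2.imwrite('pics/ca.png',cv2.resize(np.hstack([f('scene')[0:320,100:420],f('top')[80:400,60:380]]),None,fx=1.25,fy=1.25))
"
```

```text
time_s: 11.85
tool_pos: [0.6007, 0.1796, 0.2659]
orientation: [0.0, 0.766, 0.643, -0.001]
wrist_force: [0.7, 0.7, 0.6]
finger_gap: -0.0001
t 11.85 box mm [ 81.8  -0.1 265.9] F [0.7 0.7 0.6] tilt/yawerr [-0.001  0.001 -0.001] gap -0.0001
```

View pics/ca.png

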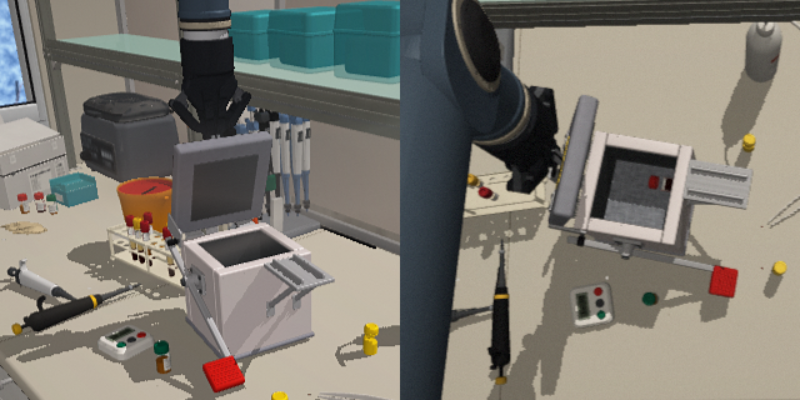

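```bash
python3 -m creep '[[0,[-9,0,0],[0,0,0]],[0,[-18,0,0],[0,0,0]],[0,[-27,0,0],[0,0,0]],[0,[-27,0,-10],[0,0,0]],[0,[-20,0,-50],[0,0,0]],[0,[-10,0,-80],[0,0,0]],[0,[0,0,-80],[0,0,0]],[0,[0,0,-80],[0,0,0]],[0,[0,0,-80],[0,0,0]],[0,[0,0,-80],[0,0,0]]]'; python3 -m creep '[[0,[50,0,0],[0,0,0]],[0,[90,0,0],[0,0,0]],[0,[90,0,0],[0,0,0]],[0,[90,0,0],[0,0,0]],[0,[90,0,0],[0,0,0]],[0,[90,0,0],[0,0,0]],[0,[90,0,0],[0,0,0]],[0,[90,0,0],[0,0,0]]]'; python3 -c "
from h import *
st()
for n in ('scene','top'):
    cv2.imwrite('pics/%sb.png'%n,grab_frame(n))
f=lambda n:cv2.imread('pics/%sb.png'%n)
cv2.imwrite('pics/cb.png',cv2.resize(np.hstack([f('scene')[40:360,140:460],f('top')[80:400,100:420]]),None,fx=1.25,fy=1.25))
"
```

```text
time_s: 13.2
tool_pos: [0.6006, 0.1799, 0.3455]
orientation: [-0.0, 0.766, 0.643, -0.001]
wrist_force: [0.2, -0.2, -0.3]
finger_gap: -0.0002
time_s: 14.2
tool_pos: [0.6165, 0.269, 0.3464]
orientation: [-0.0, 0.766, 0.643, 0.0]
wrist_force: [0.3, 0.1, -1.3]
finger_gap: 0.0001
t 14.2 box mm [172.6  -0.3 346.4] F [ 0.3  0.1 -1.3] tilt/yawerr [ 0. -0. -0.] gap 0.0001
```

View pics/cb.png

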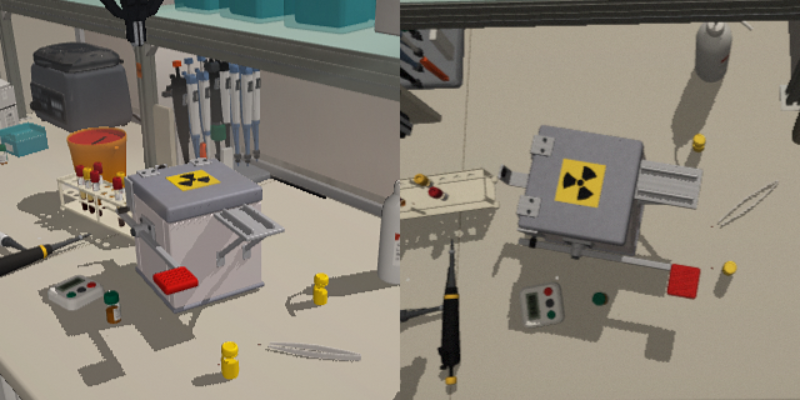

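The lid looks shut and the lever back up. I'll check it against the first pictures, then let it settle.

```bash
python3 -m creep '[[0,[0,0,0],[0,0,0]],[0,[0,0,0],[0,0,0]],[0,[0,0,0],[0,0,0]],[0,[0,0,0],[0,0,0]]]' >/dev/null
python3 - <<'E'
from h import *
T0=cv2.imread('pics/top0.png');S0=cv2.imread('pics/scene0.png')
T=grab_frame('top');S=grab_frame('scene')
for nm,a,b,rois in (('top',T0,T,dict(lid=(195,180,295,275),paddle=(310,285,345,325),green=(250,308,272,330),timer=(193,302,235,345),tweez=(350,220,410,268),y1=(330,184,350,204),y2=(355,284,373,305))),('scene',S0,S,dict(lid=(243,170,352,215),paddle=(258,250,302,280),green=(220,270,240,302),timer=(178,258,222,290),tweez=(350,312,432,332)))):
    for k,(x0,y0,x1,y1) in rois.items():
        d=cv2.absdiff(a,b)[y0:y1,x0:x1].max(2); print(nm,k,'changed px',int((d>40).sum()),'of',d.size)
print([blobs(T,(20,150,100),(32,255,255),(200,190,290,260),100)[0][0],blobs(T0,(20,150,100),(32,255,255),(200,190,290,260),100)[0][0]])
print('paddle',blobs(T,(0,150,60),(8,255,255),(285,200,350,330)),blobs(S,(0,150,60),(8,255,255),(250,180,350,290)))
E
```

```text
top lid changed px 0 of 9500
top paddle changed px 0 of 1400
top green changed px 0 of 484
top timer changed px 0 of 1806
top tweez changed px 0 of 2880
top y1 changed px 0 of 400
top y2 changed px 0 of 378
scene lid changed px 311 of 4905
scene paddle changed px 0 of 1320
scene green changed px 0 of 640
scene timer changed px 0 of 1408
scene tweez changed px 0 of 1640
[array([243.8763, 226.0454]), array([243.8851, 226.0432])]
paddle [(array([326.4183, 304.4886]), array([314, 291,  26,  28, 569]))] [(array([279.8895, 263.7562]), array([262, 253,  36,  23, 525]))]
```

The lid and paddle match the start pictures. The 311 changed scene pixels in the lid region fall where the vial stood. The robot is clear of everything, so I'm handing in.

```bash
python3 -c "
from bench import order,sense
print(order.job_done(), sense()['time_s'])"
```

```text
the job is handed in; nothing more can be done
the job is handed in; nothing more can be done
```

The spent vial is in the waste box and the lid is shut again; I handed the job in at about 15 s on the robot's clock, and no verdict was reported.

- **Lever:** I pressed the red paddle down with shut fingertips until the force rose to about 28 N at the bottom stop. The lid swung past upright, and lid and lever stayed put when I let go.
- **Vial:** I pushed it along the sill until it dropped in. The wrist camera then showed it lying on the floor of the well.
- **Lid:** I pushed it over from behind and it fell shut, bringing the lever back up.

**Last checks:** In the top view, the lid, paddle, green-capped vial, timer, tweezers and both yellow look-alikes showed no changed pixels against the first pictures.

In the scene view, the paddle, green vial, timer and tweezers were also unchanged. 311 pixels changed in the lid region. I put that down to the vial no longer standing in front of the lid, but did not check it separately.

The arm ended clear of everything, about 35 cm above the worktop behind the box. No check failed.

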